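Unbolt the mug rack's gate and hold it ajar

ROBOT

A 6-joint arm with a two-finger parallel gripper is mounted at the origin on the work surface. World frame = base frame: x ahead of the robot, y to its left, z up, the work surface at z = 0. Lengths are in m, angles in degrees, forces in N, time in s.
With the tool pointing down it reaches from about 0.375 to 0.9 m from the base axis. Payload 3.1 kg.
Tool frame: the origin (TCP) lies at the very end of the fingers, on their centre line; the grasp point (between the pads) lies behind it (bot.grip_depth is the z of the grasp point in the tool frame, in m); z points along the fingers, y is the direction in which the jaws open and shut (so a half turn about z gives the same grasp; the last joint's range is limited). The gripper opens to 87 mm and grips with 3 to 60 N. Pads are 19 mm wide; open, the fingers measure 117 mm over their backs; the gripper's body (75 mm by 190 mm) begins 51 mm behind the grasp point.
Start: joints at [-78.18, 30.224, 82.088, -0, 67.689, -10.227], TCP at [0.235, -0.579, 0.223] pointing down, gripper open.
Joint ranges: [-176.69, 176.69], [-43.24, 126.21], [12.49, 139.97], [-82, 262], [0, 151.66], [-163.58, 163.58]. Speed limits (degrees/s): [159.86, 159.86, 180, 180, 180, 180].

INTERFACE

Orientations are given as a 3x3 rotation matrix whose columns are the frame's x, y, z axes.
In Python, from rig import bot, vision gives the robot as it stands. The module is installed in compiled form; this text tells all that it offers.
- The arm moves only by the shell command python3 -m jog 'ROWS'. ROWS is JSON, a list of rows, each a list of 3 entries, a list of its own where there are three numbers: the shift along the tool's x, y, z in mm, then the turn, a rotation vector about the tool's x, y, z in degrees, then the closure, from 0 (fully open) to 1 (shut). In form: [[[dx, dy, dz], [wx, wy, wz], fingers], ...]. A call has 1 to 12 rows; each row is the pose to reach, as a shift and turn from the pose commanded when the call began, along the tool's axes at that moment; what a row does not reach only later rows make up. A row lasts 1/12 s, in which the tool goes at most 41.7 mm and 7.16 degrees, less where a joint would pass 70% of its speed; a pose out of reach is approached as far as the arm can. A call with a gripper value outside its range is refused whole. The fingers move at their own pace and stop on an object; the grip force is fixed at half the most. Time passes only in rows, so rows that repeat a pose let the fingers close. It gives the time, the measured TCP pose, the force and the opening at its end, in the units of the state.
- bot.read_state(): the state, without advancing time (a new reading comes with each control period).
- vision.capture(name): name is "scene" or "side" or "wrist"; returns the picture (400x640x3 uint8, red, green, blue); there is no depth.
- vision.camera_info(name): a dict with "intrinsics" (3x3 intrinsics, pixels), "camera_from_world" (4x4, takes a point from world to camera coordinates); the wrist camera has in their place "mount" (4x4, takes a point from camera to tool coordinates, whose origin is the TCP and whose axes are the flange's). Camera axes: x right, y up, looking along -z (the intrinsics and any distortion apply to the point x, -y, -z); pixel columns grow to the right and rows downward; lengths in m; the calibration is good to about 2 mm. A picture is of the moment at which its call begins: read the wrist's pose just before it. camera_info takes no time and is no camera call.
- bot.hand_in(): hands the job in, once; it reports no verdict.
The state is a dict: "time_s": time; "joint_positions": joint angles; "qvel": joint speeds; "tau": joint torques, N m; "position": TCP position; "tcp_rot": TCP orientation; "force": force on the tool from outside, world axes, zero at the start; "moment": the same for the moment, N m; "opening": opening from 0.0 (shut) to 1.0 (fully open).
Only numpy, scipy, OpenCV 4.12 (cv2) and the standard library are available. Lean on these libraries where they do the work, as an engineer would, in place of code of your own. Each camera call takes 0.05 s, during which the arm holds its last target. There are 200 camera calls.

TASK

The gate on the front of the steel mug-hanging rack is shut by a sagging barrel bolt whose nose has dropped behind the bent-up lip of its keeper. Take the bolt by its upright handle, lift it so the nose rises over the lip while you draw the bolt back out of the keeper, then swing the gate towards you by that handle and finish still gripping the handle, holding the gate steadily ajar by about a hand's width (some 10 cm at its free edge) against its closing spring. Leave the mugs and the tray on the bench where they are.

Things in the scene. Friction and masses are not known exactly. Their poses are not given: they have to be found in the camera images.
- rack: dark steel mug rack fixed on the bench, 410 mm wide, 310 deep, 160 high, six mugs hanging inside. Origin on the bench midway between its two front posts, on the centre plane of the shut gate; x points into the rack (away from the robot), y along the front to the left (to the keeper post), z up. Only the bolt's handle stands higher than 230 mm
- bolt: steel barrel bolt, 0.3 kg: 10 mm rod along the gate's top, upright flat handle, at its left end a downward nose block (14 mm across, 18 long, 26 high). Origin on the pivot at the rod's right end, 198 mm above the bench; y along the gate to the nose, z up (at bolt_lift 0 the rod slopes down 0.05 rad). Pivot to handle 115 mm, to nose 229 mm. Slides with 1 N friction; sags again when let go
- bolt_handle (a point): grip point on the handle, an upright steel plate on the rod, 10 mm thick across the gate, 22 mm wide along it: mid thickness and width, 50 mm above the rod axis, 15 mm below the plate's top, about 243 mm above the bench. Both flat faces are free for fingers, with 35 mm of bare plate below it. A staple (top 229 mm above the bench, 28 mm across) bridges the rod 31 mm left of the handle
- bolt_nose (a point): middle of the underside of the bolt's nose. At the start it is about 12 mm below the top of the lip. The nose must be raised above the lip top to be drawn back: about 7 mm of lift at the handle just clears it, 10 mm is comfortable, 16 mm is the stop
- keeper_lip (a point): middle of the top edge of the bent-up lip of the keeper, 6 mm thick, on the gate side of the keeper on the left front post, 180 mm above the bench. Behind it the nose sits between two cheeks 20 mm apart (tops 212 mm above the bench), which keep the gate shut until the nose is drawn out to the gate side of the lip
- gate_hinge (a point): point on the gate's vertical hinge line at the right front post, 170 mm to the right of the rack's origin, 170 mm above the bench
- gate_edge (a point): point at the free (left) end of the gate's top rail, 328 mm from the hinge line
- gate (a joint): gate angle in rad: 0 shut, grows as the free edge swings towards the robot (anticlockwise seen from above), up to 1.2. A spring shuts it: 0.4 N m when shut, 0.64 N m at 0.3 rad (about 2 to 3 N at the handle)
- bolt_slide (a joint): how far the bolt is drawn back along the gate towards the hinge, m: 0 fully shot, stop at 0.060. With the nose lifted it is clear of the keeper beyond 0.032; drawing it back 0.045 to 0.050 is comfortable. Starts between 0 and 0.004
- bolt_lift (a joint): angle by which the bolt is lifted about its pivot, rad: 0 sagging, level at 0.05, nose clears the lip at about 0.055, stop at 0.14
- mug_a: blue enamel mug, 76 mm across, 75 mm high, on the bench in front of the hinge end of the gate; leave alone. Origin at the centre of its underside
- mug_b: white enamel mug, 76 mm across, 75 mm high, on the bench to the left of the rack; leave alone. Origin at the centre of its underside
- hook_tray: steel tray, 100 x 70 x 35 mm, on the bench to the left of the gate; leave alone. Origin at the centre of its underside

How it is judged:
By the outcome, as a careful person would: the job done as asked, in the order asked, and still so for the second after the job is handed in, while the arm keeps its last pose, push and grip.
It also fails if it takes over 32 s, if anything falls off the work surface, if the arm or the gripper's body presses on something with over 40 N, if the wrist force passes 120 N, or if a joint passes its speed limit or range.

## Working session

There is one attempt and no reset: what is moved stays moved. The work goes in short steps, Python scripts to look and compute and a shell command to move; the robot and the scene stay as the last step left them, time stands still between calls to the robot, and variables do not carry over. Pictures are saved under pics/ and viewed, about 8 in all and at most 12, crops included, and the job is handed in when it is done.

```bash
mkdir -p pics; python3 - <<'E'
from rig import bot, vision
import cv2, numpy as np
s=bot.read_state(); print(s, bot.grip_depth)
for n in ("scene","side"):
    im=vision.capture(n); cv2.imwrite(f"pics/{n}0.png",im[...,::-1]); c=vision.camera_info(n); print(n,c)
print(vision.camera_info("wrist"))
E
```

```text
{'time_s': 0.0, 'joint_positions': array([-7.81799907e+01,  3.02781331e+01,  8.21570009e+01, -9.42691156e-04,
        6.76891723e+01, -1.02289670e+01]), 'qvel': array([ 0.02296645,  0.05466745,  0.00951442, -0.07699592,  0.03829159,
        0.06451918]), 'tau': array([-4.20267752e-04, -4.40047002e+01, -1.76592278e+01,  6.33082073e-02,
        5.82564413e-02, -1.65262727e-04]), 'position': array([ 0.23447658, -0.578552  ,  0.22157716]), 'tcp_rot': array([[ 9.26861037e-01,  3.75404325e-01, -4.59305349e-04],
       [ 3.75404423e-01, -9.26858686e-01,  2.12043216e-03],
       [ 3.70308251e-04, -2.13777121e-03, -9.99997646e-01]]), 'force': array([-0.01710325, -0.25995833,  0.36722268]), 'moment': array([0.01768168, 0.02476773, 0.0229822 ]), 'opening': 1.0013784123320182} -0.0187
scene {'intrinsics': array([[428.63125164,   0.        , 314.19183067],
       [  0.        , 428.63125164, 198.66494619],
       [  0.        ,   0.        ,   1.        ]]), 'camera_from_world': array([[ 0.70231573,  0.7116571 , -0.01722777, -0.39321846],
       [-0.42481269,  0.43841023,  0.79204207,  0.0851346 
[... 389 characters left out ...]
  [ 0.55484642, -0.51472539,  0.65360786, -0.40788738],
       [-0.4894698 ,  0.43330744,  0.75674565, -1.06540239],
       [ 0.        ,  0.        ,  0.        ,  1.        ]])}
{'intrinsics': array([[285.16233261,   0.        , 315.61132937],
       [  0.        , 285.16233261, 198.32131176],
       [  0.        ,   0.        ,   1.        ]]), 'mount': array([[ 3.34768299e-04,  9.52462075e-01,  3.04656995e-01,
         8.38173940e-02],
       [ 9.99999708e-01, -1.09713523e-04, -7.55834383e-04,
         5.27664597e-04],
       [-6.86478592e-04,  3.04657159e-01, -9.52461834e-01,
        -1.62017231e-01],
       [ 0.00000000e+00,  0.00000000e+00,  0.00000000e+00,
         1.00000000e+00]])}
```

View pics/scene0.png

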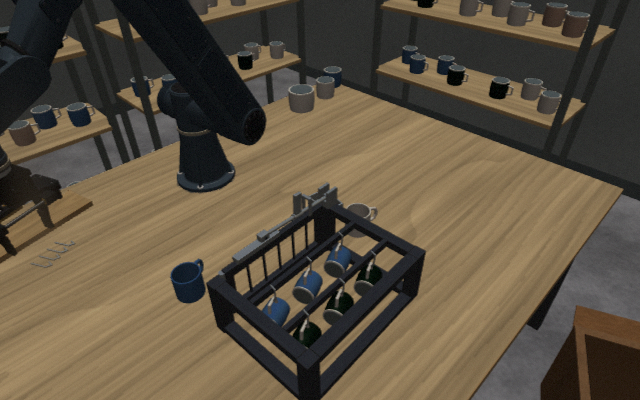

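View pics/side0.png

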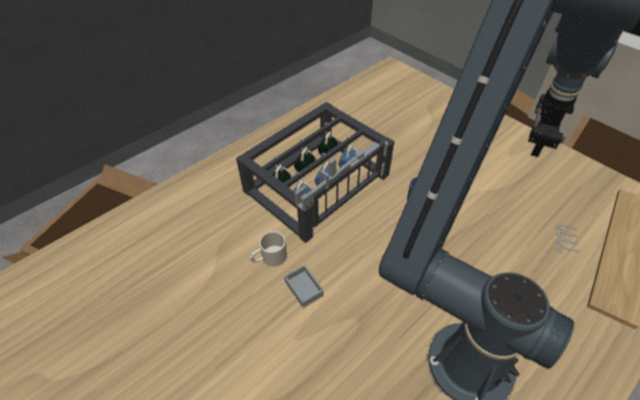

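Scene view: rack seen from behind, with the bolt running from (235,260) to (335,190) and the handle near (298,203). Side view: bolt from (383,148) to (305,200). I'll enlarge both for measuring.

```bash
python3 - <<'E'
import cv2, numpy as np
a=cv2.imread("pics/scene0.png")[165:315,200:400]; b=cv2.imread("pics/side0.png")[90:240,230:430]
f=lambda i:cv2.convertScaleAbs(cv2.resize(i,None,fx=4,fy=4,interpolation=cv2.INTER_CUBIC),alpha=1.4,beta=15)
cv2.imwrite("pics/c1.png",f(a)); cv2.imwrite("pics/c2.png",f(b))
E
```

```text
(no output)
```

View pics/c1.png

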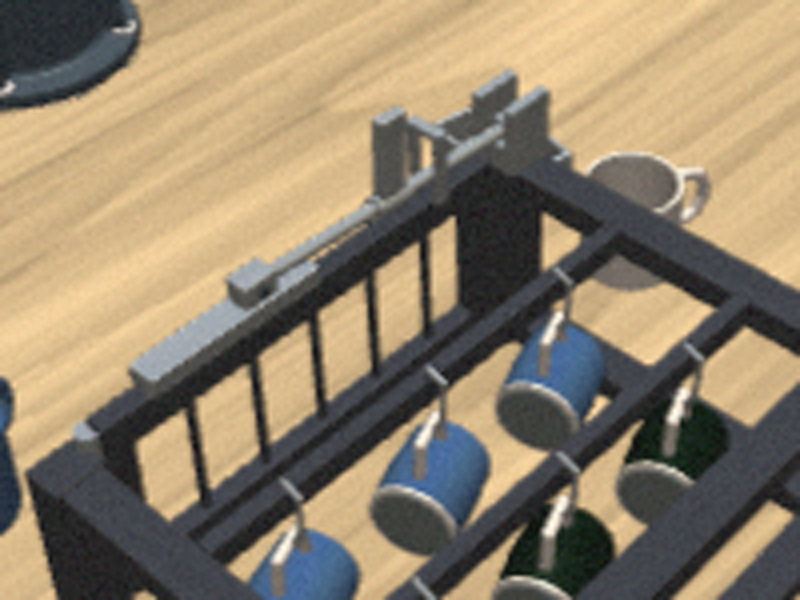

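View pics/c2.png

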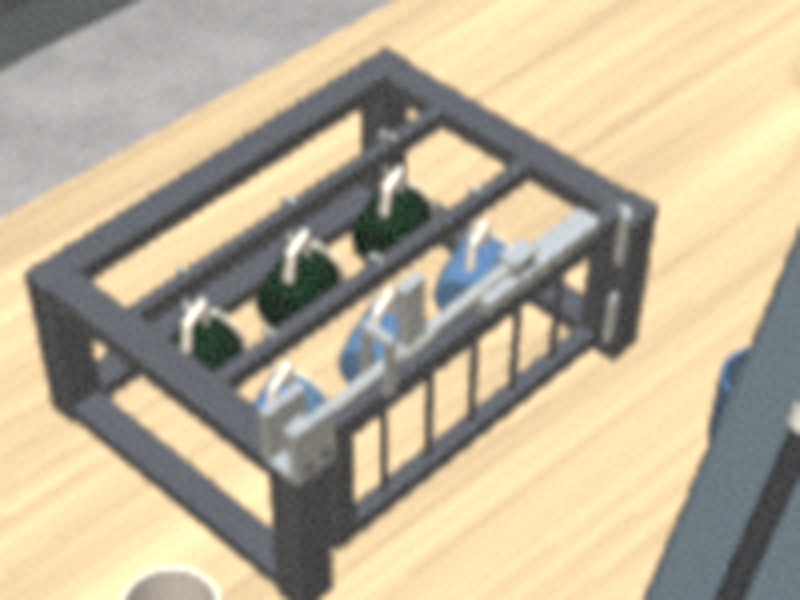

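Scene crop: handle top at (389,114), lower rod joint (388,200), cheek tops (497,82)/(528,98). Side crop: handle top at (411,281), rack top corners (655,210), (385,50), (30,275). Triangulating now.

```bash
cat > h.py <<'E'
import numpy as np, cv2
from rig import bot, vision
def ray(n,u,v):
    c=vision.camera_info(n); K=c["intrinsics"]; T=c["camera_from_world"]
    d=np.linalg.inv(K)@[u,v,1]; d=T[:3,:3].T@(d*[1,-1,-1]); return -T[:3,:3].T@T[:3,3], d/np.linalg.norm(d)
def wray(p,R,u,v):
    c=vision.camera_info("wrist"); M=c["mount"]; d=np.linalg.inv(c["intrinsics"])@[u,v,1]
    d=R@M[:3,:3]@(d*[1,-1,-1]); return p+R@M[:3,3], d/np.linalg.norm(d)
def meet(rs):
    A=sum(np.eye(3)-np.outer(d,d) for o,d in rs); b=sum((np.eye(3)-np.outer(d,d))@o for o,d in rs)
    x=np.linalg.solve(A,b); return x,[np.linalg.norm(np.cross(x-o,d)) for o,d in rs]
def plane(r,z): o,d=r; return o+d*(z-o[2])/d[2]
def proj(n,X):
    c=vision.camera_info(n); q=c["camera_from_world"]@np.r_[X,1]; p=c["intrinsics"]@(q[:3]*[1,-1,-1]); return p[:2]/p[2]
E
python3 - <<'E'
from h import *
np.set_printoptions(precision=4,suppress=True)
S=lambda x,y:ray("scene",200+(x+.5)/4-.5,165+(y+.5)/4-.5)
D=lambda x,y:ray("side",230+(x+.5)/4-.5,90+(y+.5)/4-.5)
for n,a,b in [("handletop",(389,114),(411,281)),("pivotblk top",(252,268),(518,250)),("cheek tall back top",(545,91),(300,392)),("staple top",(425,128),(375,330))]:
    print(n,*meet([S(*a),D(*b)]))
c=[plane(D(*p),.16) for p in [(655,210),(385,50),(30,275)]]
print(c,[np.linalg.norm(c[1]-c[0]),np.linalg.norm(c[2]-c[1])])
e=c[0]-c[1]; e2=c[2]-c[1]; print(np.degrees(np.arctan2(e[1],e[0])),np.degrees(np.arctan2(e2[1],e2[0])))
f=[plane(S(*p),.16) for p in [(30,478),(548,165)]]; print("scene",f)
E
```

```text
handletop [ 0.5763 -0.0682  0.2564] [np.float64(0.000648982050532573), np.float64(0.0006489820505328086)]
pivotblk top [ 0.5814 -0.1847  0.209 ] [np.float64(0.0008260312642408907), np.float64(0.0008260312642407997)]
cheek tall back top [0.5858 0.0436 0.2187] [np.float64(0.011302748953624361), np.float64(0.011302748953624266)]
staple top [ 0.5769 -0.0371  0.229 ] [np.float64(0.002460865969246756), np.float64(0.002460865969246664)]
[array([ 0.5745, -0.3394,  0.16  ]), array([ 0.8796, -0.3262,  0.16  ]), array([0.8569, 0.0749, 0.16  ])] [np.float64(0.30532365672307665), np.float64(0.40178705849415297)]
-177.53200767379394 93.23694924525287
scene [array([ 0.5816, -0.3488,  0.16  ]), array([0.5976, 0.0515, 0.16  ])]
```

Handle top is at (0.576, -0.068, 0.256), close to the expected 0.258. The rack yaw is about 3° (depth 305 against 310, width 402 against 410), so the measurements agree. I'll move above the handle with the jaws across the gate.

```bash
python3 -m jog '[[[40,-27,-40],[0,0,-6],0],[[507,-343,-100],[0,0,-71],0],[[507,-343,-100],[0,0,-71],0],[[507,-343,-100],[0,0,-71],0],[[507,-343,-100],[0,0,-71],0],[[507,-343,-100],[0,0,-71],0],[[507,-343,-100],[0,0,-71],0],[[507,-343,-100],[0,0,-71],0],[[507,-343,-100],[0,0,-71],0],[[507,-343,-100],[0,0,-71],0],[[507,-343,-100],[0,0,-71],0],[[507,-343,-100],[0,0,-71],0]]'
```

```text
time_s: 1.1
position: [0.5064, -0.173, 0.3067]
tcp_rot: [[-0.054, 0.999, -0.001], [0.999, 0.054, 0.0], [0.0, -0.001, -1.0]]
force: [0.6, -1.6, -0.0]
opening: 1.0
```

```bash
python3 -m jog '[[[98,73,-12],[0,0,0],0],[[98,73,-12],[0,0,0],0],[[98,73,-12],[0,0,0],0],[[98,73,-12],[0,0,0],0],[[98,73,-12],[0,0,0],0],[[98,73,-12],[0,0,0],0]]'; python3 - <<'E'
from h import *
s=bot.read_state(); im=vision.capture("wrist"); cv2.imwrite("pics/w1.png",im[...,::-1])
np.savez("w1.npz",p=s["position"],R=s["tcp_rot"]); print(s["position"],s["tcp_rot"],s["force"],s["qvel"].round(1))
E
```

```text
time_s: 1.6
position: [0.573, -0.0733, 0.318]
tcp_rot: [[-0.054, 0.999, -0.002], [0.999, 0.054, -0.0], [-0.0, -0.002, -1.0]]
force: [-0.6, -0.7, -0.4]
opening: 1.002
[ 0.57301989 -0.07334554  0.31803545] [[-5.39778827e-02  9.98540582e-01 -1.75915602e-03]
 [ 9.98542122e-01  5.39775630e-02 -2.28706558e-04]
 [-1.33417825e-04 -1.76893648e-03 -9.99998427e-01]] [-0.6321119  -0.65101539 -0.39471153] [-1.9 -0.3  0.6  0.  -0.   0.1]
```

View pics/w1.png

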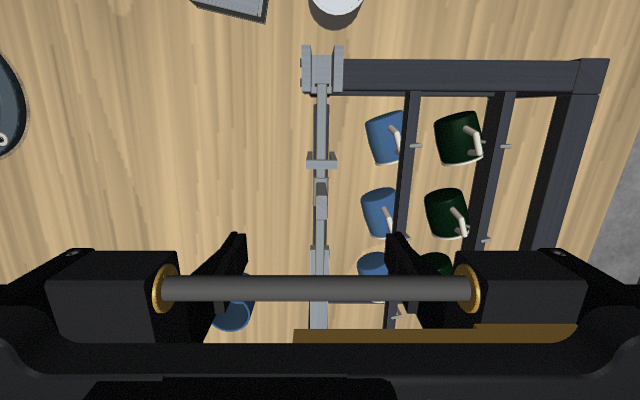

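Wrist view: keeper near (322,70), staple (322,160), handle about (321,200), rod along u≈319. The jaws straddle it. I'll zoom in on the handle.

```bash
python3 - <<'E'
import cv2
a=cv2.imread("pics/w1.png")
b=cv2.resize(a[140:230,270:370],None,fx=6,fy=6,interpolation=cv2.INTER_CUBIC)
cv2.imwrite("pics/w1c.png",cv2.convertScaleAbs(b,alpha=1.4))
E
```

```text
(no output)
```

View pics/w1c.png

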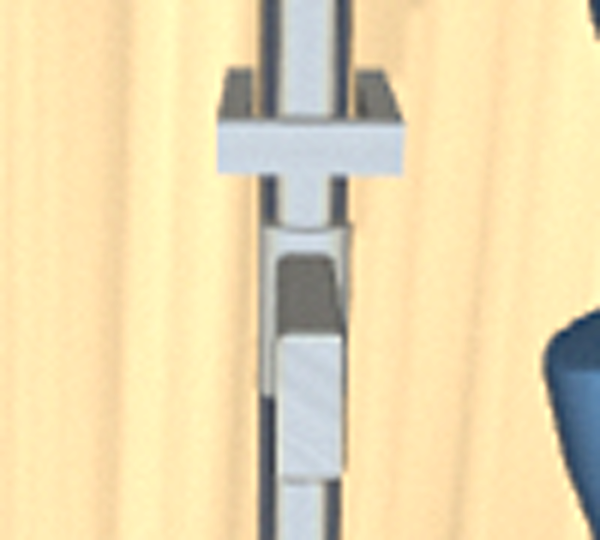

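The handle's top face has its centre at crop (311,405), i.e. wrist pixel (321.8, 207.5). The staple top is at (321.8, 164.5).

```bash
python3 - <<'E'
from h import *
np.set_printoptions(precision=4,suppress=True)
z=np.load("w1.npz"); p,R=z["p"],z["R"]; W=lambda u,v:wray(p,R,u,v)
S=lambda x,y:ray("scene",200+(x+.5)/4-.5,165+(y+.5)/4-.5)
D=lambda x,y:ray("side",230+(x+.5)/4-.5,90+(y+.5)/4-.5)
h=W(321.3,207.0)
for rs in ([S(389,114),D(411,281),h],[S(389,114),h],[D(411,281),h]): print("handle",*meet(rs))
print("handle@.258",plane(h,.258),"staple@.229",plane(W(321.3,164),.229))
print("len", plane(W(270+279/6-.5,207),.258)-plane(W(270+343/6-.5,207),.258), plane(W(321.3,140+333/6-.5),.258)-plane(W(321.3,140+478/6-.5),.258))
a,b=plane(W(340,60),.16),plane(W(604,60),.16); print("rail",a,b,np.degrees(np.arctan2(*(b-a)[1::-1])))
print("post outer left back",b, "cheek ends@.212",plane(W(306,46),.212),plane(W(338,45),.212))
print("TCP",p)
E
```

```text
handle [ 0.5768 -0.0685  0.2564] [np.float64(0.0007922856536863463), np.float64(0.0007202478618438083), np.float64(0.0005255594526647512)]
handle [ 0.5769 -0.0689  0.2569] [np.float64(0.0004981958434981283), np.float64(0.0004981958434981137)]
handle [ 0.5774 -0.0689  0.2553] [np.float64(0.0003273297510646233), np.float64(0.0003273297510646778)]
handle@.258 [ 0.5772 -0.0682  0.258 ] staple@.229 [ 0.5759 -0.0379  0.229 ]
len [-0.0088 -0.0005  0.    ] [-0.0013  0.0211  0.    ]
rail [0.5904 0.057  0.16  ] [0.8587 0.0715 0.16  ] 3.0967637455597936
post outer left back [0.8587 0.0715 0.16  ] cheek ends@.212 [0.5574 0.0585 0.212 ] [0.5843 0.0607 0.212 ]
TCP [ 0.573  -0.0733  0.318 ]
```

```bash
python3 -m jog '[[[4,4,25],[0,0,0],0],[[4,4,60],[0,0,0],0],[[4,4,85],[0,0,0],0],[[4,4,95],[0,0,0],0],[[4,4,95],[0,0,0],0],[[4,4,95],[0,0,0],0],[[4,4,95],[0,0,0],0]]'; python3 -c "
from h import *
s=bot.read_state(); print(s['position'],s['force'],s['moment'])"
```

```text
time_s: 2.23
position: [0.5785, -0.0703, 0.2254]
tcp_rot: [[-0.052, 0.999, 0.003], [0.999, 0.052, -0.001], [-0.001, 0.003, -1.0]]
force: [-0.6, -0.4, -0.1]
opening: 0.997
[ 0.57850788 -0.07027232  0.22540092] [-0.62987223 -0.37121335 -0.05868326] [ 0.0245597  -0.08418607  0.0684471 ]
```

```bash
python3 -m jog '[[[1,-1.2,3],[0,0,0],0.6],[[1,-1.2,3],[0,0,0],0.8],[[1,-1.2,3],[0,0,0],1],[[1,-1.2,3],[0,0,0],1],[[1,-1.2,3],[0,0,0],1],[[1,-1.2,3],[0,0,0],1],[[1,-1.2,3],[0,0,0],1],[[1,-1.2,3],[0,0,0],1],[[1,-1.2,3],[0,0,0],1],[[1,-1.2,3],[0,0,0],1],[[1,-1.2,3],[0,0,0],1],[[1,-1.2,3],[0,0,0],1]]'; python3 -c "
from h import *
s=bot.read_state(); print(s['position'],s['force'],s['moment'],s['opening'])"
```

```text
time_s: 3.23
position: [0.5762, -0.0683, 0.2206]
tcp_rot: [[-0.053, 0.999, -0.0], [0.999, 0.053, 0.0], [0.0, -0.0, -1.0]]
force: [-0.9, -0.3, 0.2]
opening: 0.174
[ 0.57616401 -0.06825126  0.22064893] [-0.91631793 -0.31691515  0.1562632 ] [-0.07799085 -0.06914668  0.05005475] 0.17419485609209914
```

```bash
python3 -m jog '[[[0,0,0],[0,0,0],1],[[0,0,0],[0,0,0],1],[[0,0,0],[0,0,0],1],[[0,0,0],[0,0,0],1],[[0,0,0],[0,0,0],1]]'; python3 -c "
from h import *
s=bot.read_state(); print(s['position'],s['force'],s['moment'],s['opening'])"
```

```text
time_s: 3.65
position: [0.5764, -0.0682, 0.2207]
tcp_rot: [[-0.053, 0.999, 0.001], [0.999, 0.053, 0.0], [-0.0, 0.001, -1.0]]
force: [0.8, -0.3, 0.9]
opening: 0.111
[ 0.57642139 -0.06822559  0.22071827] [ 0.80518549 -0.26511922  0.91718098] [ 0.05821304 -0.38695928 -0.04221107] 0.11079661948286725
```

Gripped (opening 9.6 mm). Now I'll lift about the pivot.

```bash
python3 -m jog '[[[-0.7,0,-2.6],[0,1.3,0],1],[[-1.4,0,-5.2],[0,2.6,0],1],[[-2.1,0,-7.8],[0,3.9,0],1],[[-2.8,0,-10.4],[0,5.2,0],1],[[-2.8,0,-10.4],[0,5.2,0],1],[[-2.8,0,-10.4],[0,5.2,0],1]]'; python3 -c "
from h import *
s=bot.read_state(); print(s['position'],s['force'],s['moment'],s['opening'])
im=vision.capture('side');im2=vision.capture('scene')
f=lambda i:cv2.resize(i[...,::-1],None,fx=4,fy=4,interpolation=cv2.INTER_CUBIC)
cv2.imwrite('pics/lift.png',cv2.convertScaleAbs(np.hstack([f(im[150:230,280:380]),f(im2[165:245,270:370])]),alpha=1.4))"
```

```text
time_s: 4.15
position: [0.5765, -0.0721, 0.231]
tcp_rot: [[-0.052, 0.999, -0.004], [0.995, 0.052, 0.09], [0.09, 0.0, -0.996]]
force: [1.1, -0.5, -2.2]
opening: 0.111
[ 0.57648429 -0.07208084  0.23104747] [ 1.06653517 -0.50022344 -2.24195668] [-0.34228106 -0.47891991  0.01143426] 0.11147075769934685
```

View pics/lift.png

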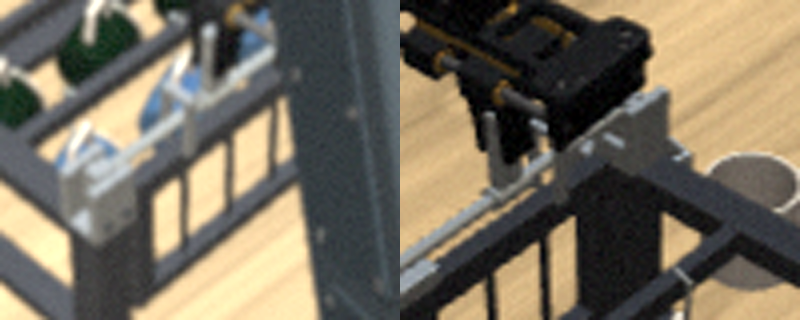

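The bolt is lifted: the force is 2.2 N down, about the bolt's weight, and the nose rides higher between the cheeks. Now I'll draw it back 47 mm horizontally.

```bash
python3 -m jog '[[[-4.7,0,-0.4],[0,0,0],1],[[-9.4,0,-0.8],[0,0,0],1],[[-14,0,-1.3],[0,0,0],1],[[-18.7,0,-1.7],[0,0,0],1],[[-23.4,0,-2.1],[0,0,0],1],[[-28,0,-2.5],[0,0,0],1],[[-32.8,0,-3],[0,0,0],1],[[-37.4,0,-3.4],[0,0,0],1],[[-42,0,-3.8],[0,0,0],1],[[-46.8,0,-4.2],[0,0,0],1],[[-46.8,0,-4.2],[0,0,0],1],[[-46.8,0,-4.2],[0,0,0],1]]'; python3 -c "
from h import *
s=bot.read_state(); print(s['position'],s['force'],s['moment'],s['opening'])
im=vision.capture('side');im2=vision.capture('scene')
f=lambda i:cv2.resize(i[...,::-1],None,fx=4,fy=4,interpolation=cv2.INTER_CUBIC)
cv2.imwrite('pics/slide.png',cv2.convertScaleAbs(np.hstack([f(im[150:230,280:380]),f(im2[165:245,270:370])]),alpha=1.4))"
```

```text
time_s: 5.25
position: [0.5788, -0.119, 0.2309]
tcp_rot: [[-0.052, 0.999, -0.005], [0.995, 0.053, 0.089], [0.089, -0.0, -0.996]]
force: [2.1, -0.8, -2.1]
opening: 0.112
[ 0.57883821 -0.11897545  0.23087468] [ 2.07285243 -0.84434334 -2.09209613] [-0.46210224 -0.37948224 -0.01419988] 0.11225343787740369
```

View pics/slide.png

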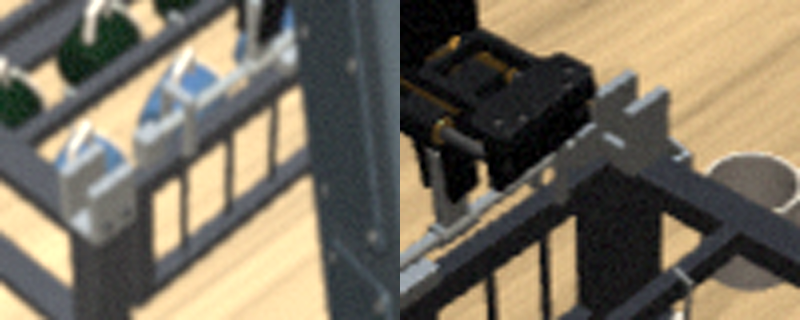

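The nose is fully out on the gate side of the lip, with negligible force. Now I'll swing the first half (0.155 rad) about the hinge, with a handle radius of about 0.193 m.

```bash
python3 -m jog '[[[-0.1,-6,0],[0.16,0,-1.77],1],[[-0.4,-12,0],[0.32,0,-3.54],1],[[-0.8,-17.9,-0.1],[0.48,0,-5.31],1],[[-1.5,-23.9,-0.1],[0.64,0,-7.08],1],[[-2.3,-29.8,-0.2],[0.8,0,-8.85],1],[[-2.3,-29.8,-0.2],[0.8,0,-8.85],1],[[-2.3,-29.8,-0.2],[0.8,0,-8.85],1]]'; python3 -c "
from h import *
s=bot.read_state(); print(s['position'],s['tcp_rot'],s['force'],s['moment'],s['opening'])"
```

```text
time_s: 5.93
position: [0.5497, -0.1216, 0.2312]
tcp_rot: [[-0.205, 0.979, -0.017], [0.975, 0.206, 0.089], [0.091, 0.002, -0.996]]
force: [3.0, -0.5, -1.8]
opening: 0.117
[ 0.54971219 -0.12162279  0.23121796] [[-0.2049736   0.97861877 -0.01706236]
 [ 0.97456604  0.20567622  0.08898498]
 [ 0.09059169  0.00161117 -0.99588682]] [ 3.0465419  -0.5161985  -1.82443135] [-0.12228548 -0.64564274 -0.11589117] 0.11706945914063335
```

The force is 3 N, which matches the spring. I'll do the second half.

```bash
python3 -m jog '[[[-0.1,-6,0],[0.16,0,-1.77],1],[[-0.4,-12,0],[0.32,0,-3.54],1],[[-0.8,-17.9,-0.1],[0.48,0,-5.31],1],[[-1.5,-23.9,-0.1],[0.64,0,-7.08],1],[[-2.3,-29.8,-0.2],[0.8,0,-8.85],1],[[-2.3,-29.8,-0.2],[0.8,0,-8.85],1],[[-2.3,-29.8,-0.2],[0.8,0,-8.85],1],[[-2.3,-29.8,-0.2],[0.8,0,-8.85],1],[[-2.3,-29.8,-0.2],[0.8,0,-8.85],1]]'; python3 -c "
from h import *
s=bot.read_state(); print(s['position'],s['tcp_rot'],s['force'],s['moment'],s['opening'],s['qvel'].round(2))
im=vision.capture('side');im2=vision.capture('scene')
f=lambda i:cv2.resize(i[...,::-1],None,fx=3,fy=3,interpolation=cv2.INTER_CUBIC)
cv2.imwrite('pics/open.png',cv2.convertScaleAbs(np.hstack([f(im[120:260,270:400]),f(im2[165:305,200:330])]),alpha=1.4))"
```

```text
time_s: 6.68
position: [0.521, -0.1297, 0.2311]
tcp_rot: [[-0.353, 0.935, -0.031], [0.931, 0.355, 0.086], [0.091, 0.001, -0.996]]
force: [2.0, 1.1, -0.7]
opening: 0.111
[ 0.52102791 -0.12974817  0.23107849] [[-0.35343259  0.934933   -0.03139577]
 [ 0.93101017  0.35482287  0.08556162]
 [ 0.09113432  0.00101048 -0.9958381 ]] [ 2.03280299  1.12815998 -0.74937087] [ 0.15161883 -0.61932434 -0.13560418] 0.11102754760693159 [-0.11 -0.03  0.05 -0.29 -0.   -0.29]
```

View pics/open.png

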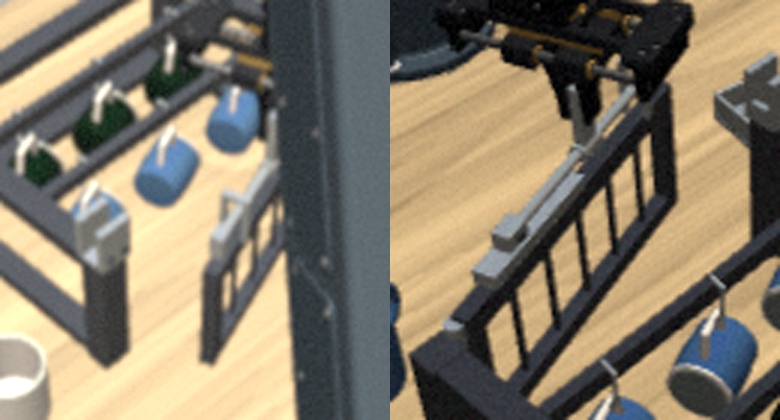

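The gate is open with the handle still held. I'll check the free edge in the side view at crop (207,266), i.e. pixel (339,208.7).

```bash
python3 - <<'E'
from h import *
H=np.array([.589,-.312]); y=np.array([-.053,.9986])
for z in (.17,.18):
  e=plane(ray("side",270+214/3,120+264/3),z)[:2]; d=e-H
  print(z,e,"r",np.linalg.norm(d),"angle",np.arctan2(d[1],d[0])-np.arctan2(y[1],y[0]),"gap",np.linalg.norm(e-H-.328*y))
s=bot.read_state(); d=s["position"][:2]-H; print("tcp r",np.linalg.norm(d),np.arctan2(d[1],d[0])-np.arctan2(y[1],y[0]),s["force"],s["time_s"])
E
python3 -m jog '[[[0,0,0],[0,0,0],1],[[0,0,0],[0,0,0],1],[[0,0,0],[0,0,0],1],[[0,0,0],[0,0,0],1],[[0,0,0],[0,0,0],1],[[0,0,0],[0,0,0],1]]'
```

```text
0.17 [ 0.48486124 -0.01640079] r 0.31340672588172547 angle 0.2856952662100929 gap 0.09244811483252521
0.18 [ 0.47910133 -0.01032495] r 0.32106939305280163 angle 0.29632790174460544 gap 0.09606248068791479
tcp r 0.19444275147585655 0.3048131899338171 [ 1.73993508  1.18722782 -0.78709559] 6.7833
time_s: 7.28
position: [0.5206, -0.1302, 0.231]
tcp_rot: [[-0.354, 0.935, -0.032], [0.931, 0.355, 0.085], [0.091, 0.0, -0.996]]
force: [2.2, 1.8, -1.2]
opening: 0.109
```

Steady at about 0.30 rad, roughly 10 cm at the free edge. The grip and forces are steady, so I'm handing in.

```bash
python3 -c "
from rig import bot
print(bot.hand_in()); s=bot.read_state(); print(s['time_s'],s['position'],s['opening'])"
```

```text
the job is handed in; nothing more can be done
None
the job is handed in; nothing more can be done
```

The gate is open about 10 cm at its free edge, with the gripper still holding the bolt handle. I gripped the handle across its faces and lifted it about 10 mm (5.2°). I then drew the bolt back 47 mm until the nose was clear of the keeper, and swung the gate about its hinge. I handed in at about 7.3 s of the 32 s allowed.

**Last checks:**
- **Gate angle:** the arm's position gives 0.305 rad, or 10.0 cm at the free edge. The tool's turn gives 0.309 rad. A rougher estimate from the side camera gives 0.285–0.296 rad, or 9.2–9.6 cm.
- **Hold:** over the last half second the tool moved less than 1 mm. The grip stayed on the plate at about 9.6 mm, and the force on the tool was about 3 N, in line with the closing spring.
- **Mugs and tray:** nothing came near them below 0.22 m, though I did not measure their positions again at the end.

**Disagreements:** two estimates of where the hinge lies along the rack's front differed by about 1 cm, so I used a value between them. The forces stayed small during the swing.

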